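# Find the loose hold-down bolt of the glass grinder and hold its cap open

### The arm

A 6-joint arm with a two-finger parallel gripper is mounted at the origin on the work surface. World frame = base frame: x ahead of the robot, y to its left, z up, the work surface at z = 0. Lengths are in m, angles in rad, forces in N, time in s.
With the tool pointing down it reaches from about 0.325 to 0.925 m from the base axis. Payload 3.1 kg.
Tool frame: the origin (TCP) lies midway between the tips of the shut fingers; the grasp point (between the pads) lies 19 mm behind it; z points along the fingers, y is the direction in which the jaws open and shut (so a half turn about z gives the same grasp; the last joint's range is limited). The gripper opens to 85 mm and grips with 20 to 120 N. Pads are 22 mm wide; open, the fingers measure 114 mm over their backs; the gripper's body (76 mm by 85 mm) begins 54 mm behind the grasp point. The pads swing forward as they close: fully open they stand 13 mm farther back than shut.
Start: joints at [1.06, 0.217, 1.613, -0, 1.311, -0.112], TCP at [0.243, 0.576, 0.231] pointing down, gripper open.
Joint ranges: [-2.75, 2.75], [-0.78, 2.1], [0.31, 2.55], [-1.13, 4.27], [0.13, 2.63], [-2.58, 2.58]. Speed limits (rad/s): [2.79, 2.79, 3.14, 3.14, 3.14, 3.14].

### API

Orientations are given as a rotation vector (axis times angle).
In Python, from station import env gives the robot as it stands.
- The arm moves only by the tool move_arm, never from a script. Its argument "increments" is one flat list of numbers, 6 for each row, row after row: the shift along the tool's x, y, z in cm, then the turn, a rotation vector about the tool's x, y, z in degrees. A call has 1 to 5 rows; each row is the pose to reach, as a shift and turn from the pose measured when the call began, along the tool's axes at that moment; what a row does not reach only later rows make up. A row lasts 1/8 s, in which the tool goes at most 62.5 mm and 10.7 degrees, less where a joint would pass 70% of its speed; a pose out of reach is approached as far as the arm can. A call with a gripper value outside its range is refused whole. "gripper" is the closure in counts, from 0 (fully open) to 255 (shut), set as the call begins (left out, the last holds). The fingers move at their own pace and stop on an object; "force" is the grip in N (left out, the last holds). Time passes only in rows, so rows that repeat a pose let the fingers close. It gives the time, the measured TCP pose, the force and the opening at its end, in the units of the state.
- env.sense(): the state, without advancing time (a new reading comes with each control period).
- env.capture(name): name is "side" or "top" or "wrist"; returns the picture (420x560x3 uint8, red, green, blue); there is no depth.
- env.calibration(name): a dict with "camera_matrix" (3x3 intrinsics, pixels), "D" ([k1, k2, p1, p2, k3] as OpenCV has them; the pictures are not rectified), "T" (4x4, takes a point from camera to world coordinates). Camera axes: x right, y up, looking along -z (the intrinsics and any distortion apply to the point x, -y, -z); pixel columns grow to the right and rows downward; lengths in m; the calibration is good to about 2 mm. A picture is of the moment at which its call begins: read the wrist's pose just before it. calibration takes no time and is no camera call; for the wrist camera it gives the pose at the moment of the call.
- env.sign_off(): hands the job in, once; it reports no verdict.
The state is a dict: "time_s": time; "joints": joint angles; "joint_vel": joint speeds; "effort": joint torques, N m; "eef_pos": TCP position; "tcp_rot": TCP orientation; "wrist_force": force on the tool from outside, world axes, zero at the start; "ft_torque": the same for the moment, N m; "opening": finger opening in m.
Only numpy, scipy, OpenCV 4.12 (cv2) and the standard library are available. Lean on these libraries where they do the work, as an engineer would, in place of code of your own. Each camera call takes 0.05 s, during which the arm holds its last target.

### The job

The glass grinder has been shaking: one of its three capped hold-down bolts is loose. Working from the robot's left to its right, press down on each black cap with the fingertips, firmly enough that a loose bolt would sink (about 10 N) but never hard (40 N cracks a cap); then take the loose bolt's cap by its ball lever, lift it well past half open, and finish while still holding it there so that a colleague can get a spanner on the bolt. Keep the caps of the tight bolts shut and leave the things lying around where they are.

Things in the scene. Friction and masses are not known exactly. Their poses are not given: they have to be found in the camera images.
- grinder: bench glass grinder on a steel plate, bolted down. Origin: table height, under the middle bolt; x points away from the robot to the housing (grey, 125 mm tall, from x = 170 mm; eye shield to 215 mm), y along the bolt row to the left bolt. Black drip tray 44 mm tall at x = 75 to 170 mm. Bolts at y = 130, 0, -130 mm in bosses (64 mm wide, 22 mm tall) on the flange (370 mm wide, 12 mm thick, to x = -95 mm)
- top_left (a point): centre of the flat top of the left bolt's round black splash cap (48 mm wide), left and right as seen from the robot; 44.5 mm above the table at the start. Cap and bolt go down together if the bolt is loose
- ball_left (a point): centre of the black ball (18 mm) on the end of the left cap's lift lever (7 mm steel rod): 62 mm in front of the bolt axis (grinder -x), 46 mm above the table at the start. It swings about the hinge, up and away from the robot, on an arc of 91 mm radius; 1 to 2 N lifts it; it can pivot between the fingers
- hinge_left (a point): middle of the left cap's hinge line, which runs along grinder y: 28 mm behind the bolt axis (grinder +x), 34 mm above the table at the start; with the cap shut the ball is 90 mm in front of it and 12 mm higher
- top_middle (a point): centre of the flat top of the middle bolt's round black splash cap (48 mm wide), left and right as seen from the robot; 44.5 mm above the table at the start. Cap and bolt go down together if the bolt is loose
- ball_middle (a point): centre of the black ball (18 mm) on the end of the middle cap's lift lever (7 mm steel rod): 62 mm in front of the bolt axis (grinder -x), 46 mm above the table at the start. It swings about the hinge, up and away from the robot, on an arc of 91 mm radius; 1 to 2 N lifts it; it can pivot between the fingers
- hinge_middle (a point): middle of the middle cap's hinge line, which runs along grinder y: 28 mm behind the bolt axis (grinder +x), 34 mm above the table at the start; with the cap shut the ball is 90 mm in front of it and 12 mm higher
- top_right (a point): centre of the flat top of the right bolt's round black splash cap (48 mm wide), left and right as seen from the robot; 44.5 mm above the table at the start. Cap and bolt go down together if the bolt is loose
- ball_right (a point): centre of the black ball (18 mm) on the end of the right cap's lift lever (7 mm steel rod): 62 mm in front of the bolt axis (grinder -x), 46 mm above the table at the start. It swings about the hinge, up and away from the robot, on an arc of 91 mm radius; 1 to 2 N lifts it; it can pivot between the fingers
- hinge_right (a point): middle of the right cap's hinge line, which runs along grinder y: 28 mm behind the bolt axis (grinder +x), 34 mm above the table at the start; with the cap shut the ball is 90 mm in front of it and 12 mm higher
- bolt_left (a joint): how far the left bolt, with its cap, has sunk, m: 0 at the start for all three. Pressed on the cap with 6 to 10 N a loose bolt drops 8 mm to its stop and stays down (friction of about 6 N holds it there); a tight one gives less than 2 mm
- cap_left (a joint): opening angle of the left cap, rad: 0 shut, 1.3 at its stop. A light spring and its weight shut it from any angle when it is let go
- bolt_middle (a joint): how far the middle bolt, with its cap, has sunk, m: 0 at the start for all three. Pressed on the cap with 6 to 10 N a loose bolt drops 8 mm to its stop and stays down (friction of about 6 N holds it there); a tight one gives less than 2 mm
- cap_middle (a joint): opening angle of the middle cap, rad: 0 shut, 1.3 at its stop. A light spring and its weight shut it from any angle when it is let go
- bolt_right (a joint): how far the right bolt, with its cap, has sunk, m: 0 at the start for all three. Pressed on the cap with 6 to 10 N a loose bolt drops 8 mm to its stop and stays down (friction of about 6 N holds it there); a tight one gives less than 2 mm
- cap_right (a joint): opening angle of the right cap, rad: 0 shut, 1.3 at its stop. A light spring and its weight shut it from any angle when it is let go
- spare_nut: loose flanged hex nut (32 mm wide, 13 mm tall) lying on the flange between the left and middle bolts; origin at the middle of its underside. To be left alone.
- offcut: offcut of green glass (34 x 24 x 5 mm) on the flange between the middle and right bolts; origin at the middle of its underside. To be left alone.
- spanner: double-ended steel spanner (190 mm long, 8 mm thick) lying along the front of the flange; origin at the middle of its underside. To be left alone.
- marker: marker pen (130 mm long, 13 mm thick) lying in front of the flange; origin at the middle of its underside. To be left alone.
- pliers: glass pliers with blue handles (170 mm long, 16 mm thick), to the left of the flange; origin at the middle of its underside. To be left alone.
- flux_jar: amber flux jar (56 mm wide, 65 mm tall), to the right of the grinder; origin at the middle of its underside. To be left alone.
- solder_spool: spool of solder (60 mm wide, 40 mm tall), to the left of the grinder; origin at the middle of its underside. To be left alone.

How it is judged:
On the way, in this order (a step that is already met when the one before it is completed fails the run):
1. the left cap is tapped with the fingers (more than 4 N) (contact force between cap_left and the fingers above 4 N), for 0.02 s.
2. the middle cap is tapped with the fingers (more than 4 N) (contact force between cap_middle and the fingers above 4 N), for 0.02 s.
3. the right cap is tapped with the fingers (more than 4 N) (contact force between cap_right and the fingers above 4 N), for 0.02 s.
At the end, for the whole second after the job is handed in: the cap of the bolt that sank (more than 4 mm) is open by more than 0.8 rad (46 degrees; its stop is at 1.3 rad), still, and held by the fingers (contact above 0.3 N); the other two caps are shut (below 0.1 rad) (((value of joint bolt_left above 0.004 m and value of joint cap_left above 0.8 rad and velocity of joint cap_left between -0.15 and 0.15 rad/s and contact force between cap_left and the fingers above 0.3 N and value of joint each of cap_middle, cap_right below 0.1 rad) or (value of joint bolt_middle above 0.004 m and value of joint cap_middle above 0.8 rad and velocity of joint cap_middle between -0.15 and 0.15 rad/s and contact force between cap_middle and the fingers above 0.3 N and value of joint each of cap_left, cap_right below 0.1 rad) or (value of joint bolt_right above 0.004 m and value of joint cap_right above 0.8 rad and velocity of joint cap_right between -0.15 and 0.15 rad/s and contact force between cap_right and the fingers above 0.3 N and value of joint each of cap_left, cap_middle below 0.1 rad))); the arm keeps its last pose, push and grip.
It fails at once if the crown of a cap is pressed with more than 40 N (contact force between any of cap_left_c0, cap_middle_c0, cap_right_c0 and the fingers above 40 N or contact force between any of cap_left_c0, cap_middle_c0, cap_right_c0 and the arm above 40 N).
It fails at once if a cap is lifted (over 0.2 rad) on a bolt that has not sunk under a tap ((value of joint bolt_left below 0.003 m and value of joint cap_left above 0.2 rad) or (value of joint bolt_middle below 0.003 m and value of joint cap_middle above 0.2 rad) or (value of joint bolt_right below 0.003 m and value of joint cap_right above 0.2 rad)).
It fails at once if a thing lying around is shifted by more than 30 mm (distance of any of spare_nut, offcut, spanner, marker, pliers, flux_jar, solder_spool from where it was at the start of the episode above 0.03 m).
It also fails if it takes over 48 s, if anything falls off the work surface, if the arm or the gripper's body presses on something with over 40 N, if the wrist force passes 120 N, or if a joint passes its speed limit or range.

## Working session

There is one attempt and no reset: what is moved stays moved. The work goes in short steps, Python scripts to look and compute and a tool call to move; the robot and the scene stay as the last step left them, time stands still between calls to the robot, and variables do not carry over. Pictures are saved under pics/ and viewed, and the job is handed in when it is done.

Besides the shell and the picture viewer there is one more tool, called after "Call:" by a JSON object that holds its "op" and its "data", one argument or row to a line. move_arm: Moves the arm, as the interface text tells. Its arguments: {"type":"object","properties":{"increments":{"type":"array","items":{"type":"number"}},"gripper":{"type":"number"},"force":{"type":"number"}},"required":["increments"]}

```bash
mkdir -p pics; ls
python3 - <<'E'
from station import env
import cv2,numpy as np
s=env.sense();print(s)
for n in["top","side","wrist"]:
    c=env.calibration(n);print(n,np.round(c["camera_matrix"],1).tolist(),c["D"],np.round(c["T"],3).tolist())
    cv2.imwrite(f"pics/{n}0.png",env.capture(n)[:,:,::-1])
E
```

```text
pics
{'time_s': 0.0, 'joints': array([ 1.05980675e+00,  2.17726449e-01,  1.61493318e+00, -4.05957003e-05,
        1.31127044e+00, -1.12198586e-01]), 'joint_vel': array([-0.00161771,  0.00014002, -0.00011578, -0.00045365,  0.00021248,
        0.00134541]), 'effort': array([-1.28934134e-03, -3.96835184e+01, -3.03857303e+01, -1.62208598e-04,
        9.80475656e-03,  6.35393135e-06]), 'eef_pos': array([0.24228318, 0.57525322, 0.22998594]), 'tcp_rot': array([-0.62212571, -3.07868222,  0.00351293]), 'wrist_force': array([ 0.42125694,  0.16324542, -0.37518885]), 'ft_torque': array([-0.01033965, -0.01184983, -0.0016238 ]), 'opening': 0.0854155576758357}
top [[438.4, 0.0, 276.1], [0.0, 438.4, 210.7], [0.0, 0.0, 1.0]] [-0.035993  0.        0.        0.        0.      ] [[-0.015, 0.989, -0.145, 0.415], [-1.0, -0.014, 0.005, 0.02], [0.003, 0.145, 0.989, 0.975], [0.0, 0.0, 0.0, 1.0]]
side [[516.7, 0.0, 275.9], [0.0, 516.7, 211.3], [0.0, 0.0, 1.0]] [-0.18785  0.       0.       0.       0.     ] [[0.912, 0.308, -0.269, 0.285], [-0.409, 0.708, -0.576, -0.578], [0.013, 0.636, 0.772, 0.877], [0.0, 0.0, 0.0, 1.0]]
wrist [[306.3, 0.0, 277.8], [0.0, 306.3, 213.0], [0.0, 0.0, 1.0]] [0.01732341 0.         0.         0.         0.        ] [[0.388, -0.878, -0.28, 0.171], [0.922, 0.369, 0.121, 0.606], [-0.003, -0.304, 0.953, 0.372], [0.0, 0.0, 0.0, 1.0]]
```

View pics/top0.png

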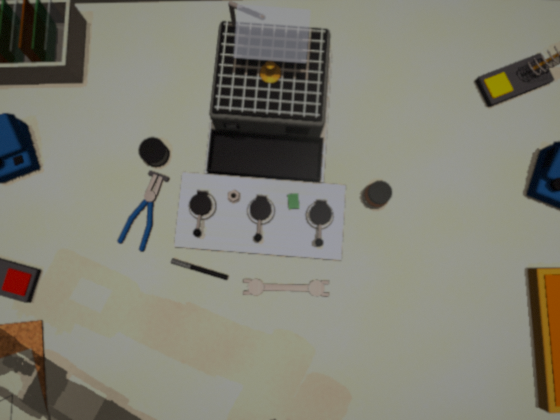

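View pics/side0.png

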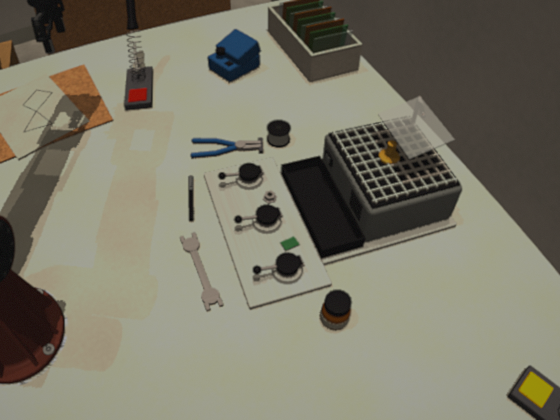

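View pics/wrist0.png

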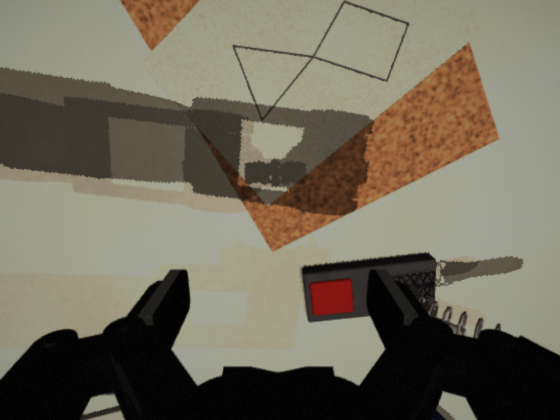

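The top view shows the caps near (200,204), (260,208) and (320,212), with balls near (197,233), (258,239) and (319,243). The side view has caps near (249,174), (267,216) and (288,265), with balls at (223,176), (239,219) and (258,269). Next I'll refine these with masks.

```bash
cat > h.py <<'E'
import numpy as np,cv2
from station import env
def ray(n,uv,c=None):
    c=c or env.calibration(n)
    D=np.array(c["D"],float)
    p=cv2.undistortPoints(np.array([[uv]],float),np.array(c["camera_matrix"]),D)[0,0]
    T=np.array(c["T"]);d=T[:3,:3]@np.array([p[0],-p[1],-1]);return T[:3,3],d/np.linalg.norm(d)
def onz(n,uv,z,c=None):
    o,d=ray(n,uv,c);return o+d*(z-o[2])/d[2]
def tri(a,ua,b,ub):
    o1,d1=ray(a,ua);o2,d2=ray(b,ub)
    t=np.linalg.lstsq(np.c_[d1,-d2],o2-o1,rcond=None)[0]
    p,q=o1+t[0]*d1,o2+t[1]*d2;return (p+q)/2,np.linalg.norm(p-q)
E
python3 - <<'E'
from h import *
caps={"top":[(200,204),(260,208),(320,212)],"side":[(249,174),(267,216),(288,265)]}
balls={"top":[(197,233),(258,239),(319,243)],"side":[(223,176),(239,219),(258,269)]}
res={}
for n in caps:
    im=cv2.imread(f"pics/{n}0.png");g=im.max(2)
    m=(g<50).astype(np.uint8)
    for nm,L,r,k in(("cap",caps[n],15,5),("ball",balls[n],6,1)):
        for i,(u,v) in enumerate(L):
            w=np.zeros_like(m);cv2.circle(w,(u,v),r,1,-1);mm=m&w
            if k>1:mm=cv2.morphologyEx(mm,cv2.MORPH_OPEN,np.ones((k,k),np.uint8))
            ys,xs=np.nonzero(mm);c=(xs.mean(),ys.mean());res[n,nm,i]=c
            z=.042 if nm=="cap" else .046
            print(n,nm,i,len(xs),np.round(c,1),np.round(onz(n,c,z)*1000,1))
    o=cv2.resize(im[140:320,150:360],None,fx=3.5,fy=3.3,interpolation=cv2.INTER_CUBIC);cv2.imwrite(f"pics/{n}0z.png",o)
for nm in("cap","ball"):
    for i in range(3):
        p,e=tri("top",res["top",nm,i],"side",res["side",nm,i]);print(nm,i,np.round(p*1000,1),round(e*1000,1))
E
```

```text
top cap 0 350 [200.5 203.2] [570.2 177.8  42. ]
top cap 1 331 [260.  208.1] [557.7  49.5  42. ]
top cap 2 0 [nan nan] [nan nan nan]
top ball 0 40 [196.9 232.3] [507.  184.1  46. ]
top ball 1 32 [257.4 237.2] [494.8  55.6  46. ]
top ball 2 26 [318.5 242. ] [482.6 -74.   46. ]
side cap 0 319 [249.4 172.4] [568.6 171.3  42. ]
side cap 1 381 [267.2 214.9] [556.2  43.3  42. ]
side cap 2 434 [287.8 264.1] [543.6 -85.   42. ]
side ball 0 29 [221.7 175.4] [507.6 183.9  46. ]
side ball 1 33 [237.8 219. ] [495.   54.7  46. ]
side ball 2 39 [256.7 269.5] [482.8 -74.6  46. ]
cap 0 [571.7 179.3  33. ] 0.0
cap 1 [559.   49.8  33.3] 0.0
 ** On entry to DLASCL parameter number  4 had an illegal value
 ** On entry to DLASCL parameter number  4 had an illegal value
 ** On entry to DLASCL parameter number  4 had an illegal value
 ** On entry to DLASCL parameter number  4 had an illegal value
 ** On entry to DLASCL parameter number  5 had an illegal value
 ** On entry to DLASCL parameter number  4 had an illegal value<stdin>:12: RuntimeWarning: Mean of empty slice.
  ret = ret.dtype.type(ret / rcount)
Traceback (most recent call last):
  File "h.py", line 12, in tri
    t=np.linalg.lstsq(np.c_[d1,-d2],o2-o1,rcond=None)[0]
      ~~~~~~~~~~~~~~~^^^^^^^^^^^^^^^^^^^^^^^^^^^^^^^^
numpy.linalg.LinAlgError: SVD did not converge in Linear Least Squares
```

View pics/top0z.png

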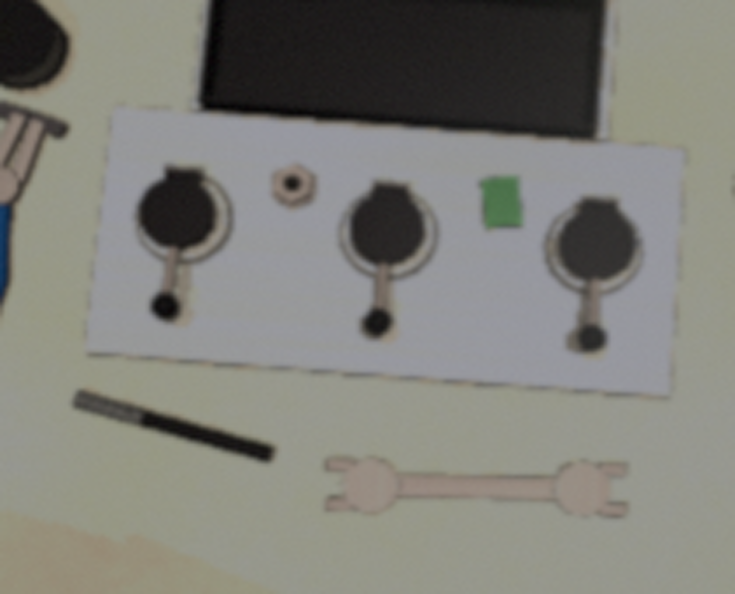

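The balls agree between views to about 1 mm and are spaced 130 mm apart, which matches the description. Next I'll work out the grinder frame and the first move.

```bash
cat >> h.py <<'E'
from scipy.spatial.transform import Rotation as Ro
B=np.array([[507.3,184,46],[494.9,55.1,46],[482.7,-74.3,46]])/1000
gy=B[0]-B[2];gy/=np.linalg.norm(gy);gx=np.array([gy[1],-gy[0],0])
TOP=B+.062*gx;TOP[:,2]=.0445
HIN=B+.090*gx;HIN[:,2]=.034
def inc(p,rot=True):
    s=env.sense();R=Ro.from_rotvec(s["tcp_rot"])
    d=R.inv().apply(np.array(p)-s["eef_pos"])*100
    Rt=Ro.from_matrix(np.c_[-gx,gy,[0,0,-1]])
    w=(R.inv()*Rt).as_rotvec(degrees=True)
    print("t",round(s["time_s"],2),"pos",np.round(s["eef_pos"]*1000,1),"F",np.round(s["wrist_force"],1),"inc cm",np.round(d,2),"deg",np.round(w,1))
E
python3 - <<'E'
from h import *
print(np.round(TOP*1000,1),gx,gy)
inc(TOP[0]+[0,0,.055])
E
```

```text
[[569.  178.1  44.5]
 [556.6  49.2  44.5]
 [544.4 -80.2  44.5]] [ 0.99549547 -0.09480909  0.        ] [0.09480909 0.99549547 0.        ]
t 0.15 pos [242.4 575.4 230.2] F [-0.1  0.1  0.3] inc cm [-45.53 -23.9   13.11] deg [ -0.1  -0.  -17.4]
```

Call:
{"op": "move_arm", "data": {
  "increments": [-9,-4.8,0,0,0,-4,-14,-7.4,1,0,0,-8,-19,-10,2,0,0,-12,-24,-12.6,4,0,0,-17.4,-29,-15.2,5,0,0,-17.4],
  "gripper": 255,
  "force": 40
}}

```text
time_s: 0.78
eef_pos: [0.4383, 0.3363, 0.1838]
tcp_rot: [-0.148, -3.137, 0.003]
wrist_force: [0.4, 0.1, -0.4]
opening: 0.0003
```

```bash
python3 -c "
from h import *
inc(TOP[0]+[0,0,.03])"
```

```text
t 0.78 pos [438.3 336.3 183.8] F [ 0.4  0.1 -0.4] inc cm [-14.51 -14.49  10.94] deg [-0.1 -0.1  0. ]
```

Call:
{"op": "move_arm", "data": {
  "increments": [-4,-4,2.5,0,0,0,-8,-8,5,0,0,0,-11.5,-11.5,8,0,0,0,-14.5,-14.5,10.5,0,0,0,-14.5,-14.5,10.9,0,0,0]
}}

```text
time_s: 1.4
eef_pos: [0.5688, 0.1751, 0.0723]
tcp_rot: [-0.154, -3.133, 0.005]
wrist_force: [-0.3, 0.4, 0.0]
opening: -0.0002
```

```bash
python3 -c "
from h import *
inc(TOP[0]+[0,0,.0])
im=env.capture('side')[:,:,::-1];cv2.imwrite('pics/s1.png',cv2.resize(im[90:320,130:400],None,fx=2.8,fy=2.6))"
```

```text
t 1.4 pos [568.8 175.1  72.3] F [-0.3  0.4  0. ] inc cm [-0.01  0.31  2.78] deg [-0.2 -0.3 -0.2]
```

View pics/s1.png

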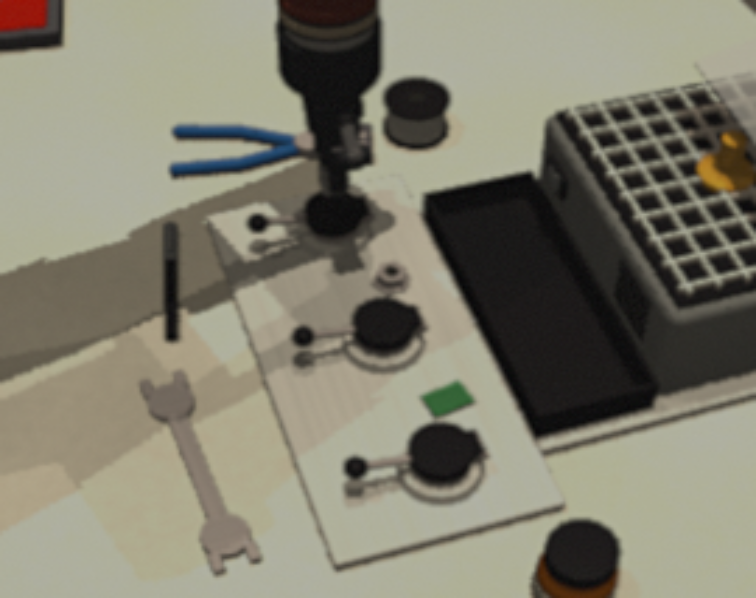

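The shut fingers hang over the left cap, at about (335,205) in the zoomed picture. I'll descend gently.

Call:
{"op": "move_arm", "data": {
  "increments": [0,0.3,1.5,0,0,0,0,0.3,2.4,0,0,0,0,0.3,2.5,0,0,0,0,0.3,2.5,0,0,0]
}}

```text
time_s: 1.95
eef_pos: [0.568, 0.1801, 0.0479]
tcp_rot: [-0.151, -3.133, 0.004]
wrist_force: [-0.6, 0.1, -0.0]
opening: 0.0001
```

```bash
python3 -c "
from h import *
inc(TOP[0]+[0,0,.0])"
```

```text
t 1.95 pos [568.  180.1  47.9] F [-0.6  0.1 -0. ] inc cm [-0.12 -0.19  0.34] deg [-0.2 -0.3 -0.1]
```

Call:
{"op": "move_arm", "data": {
  "increments": [0,-0.1,0.2,0,0,0,0,-0.1,0.3,0,0,0,0,-0.1,0.35,0,0,0]
}}

```text
time_s: 2.33
eef_pos: [0.568, 0.1791, 0.0445]
tcp_rot: [-0.151, -3.133, 0.004]
wrist_force: [-0.6, -1.2, 1.4]
opening: 0.0
```

Call:
{"op": "move_arm", "data": {
  "increments": [0,0,0.05,0,0,0,0,0,0.1,0,0,0]
}}

```text
time_s: 2.58
eef_pos: [0.5681, 0.1791, 0.0443]
tcp_rot: [-0.151, -3.133, 0.004]
wrist_force: [-3.2, -0.5, 5.9]
opening: -0.0001
```

Call:
{"op": "move_arm", "data": {
  "increments": [0,0,0.1,0,0,0,0,0,0.15,0,0,0]
}}

```text
time_s: 2.82
eef_pos: [0.5681, 0.1791, 0.0438]
tcp_rot: [-0.151, -3.133, 0.004]
wrist_force: [-3.1, -1.3, 6.1]
opening: -0.0002
```

Call:
{"op": "move_arm", "data": {
  "increments": [0,0,0.15,0,0,0,0,0,0.25,0,0,0,0,0,0.25,0,0,0]
}}

```text
time_s: 3.2
eef_pos: [0.5681, 0.1791, 0.042]
tcp_rot: [-0.151, -3.132, 0.004]
wrist_force: [-2.0, -0.3, 4.7]
opening: -0.0001
```

Call:
{"op": "move_arm", "data": {
  "increments": [0,0,0.2,0,0,0,0,0,0.3,0,0,0,0,0,0.3,0,0,0]
}}

```text
time_s: 3.58
eef_pos: [0.5681, 0.1791, 0.0399]
tcp_rot: [-0.151, -3.132, 0.004]
wrist_force: [-3.2, 0.2, 5.2]
opening: 0.0001
```

It sinks at about 5–6 N, so the left bolt looks loose. I'll press it to its stop.

Call:
{"op": "move_arm", "data": {
  "increments": [0,0,0.2,0,0,0,0,0,0.35,0,0,0,0,0,0.4,0,0,0,0,0,0.4,0,0,0]
}}

```text
time_s: 4.08
eef_pos: [0.5681, 0.1791, 0.0367]
tcp_rot: [-0.151, -3.132, 0.004]
wrist_force: [-2.7, -0.7, 5.5]
opening: -0.0002
```

Call:
{"op": "move_arm", "data": {
  "increments": [0,0,0.1,0,0,0,0,0,0.2,0,0,0]
}}

```text
time_s: 4.32
eef_pos: [0.5681, 0.1791, 0.0361]
tcp_rot: [-0.151, -3.131, 0.005]
wrist_force: [-4.8, -1.3, 11.9]
opening: 0.0002
```

The left bolt is down 8 mm on its stop at 12 N, so it is the loose one. I'll lift off and go to the middle cap.

Call:
{"op": "move_arm", "data": {
  "increments": [0,0,-1,0,0,0,0,0,-3.5,0,0,0,0,-4,-3.5,0,0,0,0,-8,-3.5,0,0,0,0,-12,-3.5,0,0,0]
}}

```text
time_s: 4.95
eef_pos: [0.5571, 0.0587, 0.072]
tcp_rot: [-0.15, -3.132, 0.005]
wrist_force: [0.2, -0.8, -0.4]
opening: 0.0003
```

```bash
python3 -c "
from h import *
inc(TOP[1]+[0,0,.003])"
```

```text
t 4.95 pos [557.1  58.7  72. ] F [ 0.2 -0.8 -0.4] inc cm [-0.05 -0.94  2.45] deg [-0.2 -0.3 -0. ]
```

Call:
{"op": "move_arm", "data": {
  "increments": [0,-0.9,1,0,0,0,0,-0.9,2.2,0,0,0,0,-0.9,2.45,0,0,0,0,-0.9,2.45,0,0,0]
}}

```text
time_s: 5.45
eef_pos: [0.5557, 0.0508, 0.0468]
tcp_rot: [-0.148, -3.131, 0.005]
wrist_force: [-0.4, -0.3, 0.5]
opening: 0.0001
```

Call:
{"op": "move_arm", "data": {
  "increments": [0,0,0.15,0,0,0,0,0,0.3,0,0,0,0,0,0.35,0,0,0]
}}

```text
time_s: 5.82
eef_pos: [0.5561, 0.0515, 0.0442]
tcp_rot: [-0.147, -3.132, 0.003]
wrist_force: [-1.7, 2.3, 5.2]
opening: -0.0002
```

Call:
{"op": "move_arm", "data": {
  "increments": [0,0,0.1,0,0,0,0,0,0.15,0,0,0,0,0,0.15,0,0,0]
}}

```text
time_s: 6.2
eef_pos: [0.5561, 0.0516, 0.0439]
tcp_rot: [-0.147, -3.131, 0.003]
wrist_force: [-3.2, 0.8, 6.4]
opening: -0.0
```

Call:
{"op": "move_arm", "data": {
  "increments": [0,0,0.2,0,0,0,0,0,0.25,0,0,0,0,0,0.25,0,0,0]
}}

```text
time_s: 6.58
eef_pos: [0.5561, 0.0516, 0.0436]
tcp_rot: [-0.147, -3.13, 0.004]
wrist_force: [-6.2, -0.4, 12.7]
opening: 0.0003
```

The middle one is tight: 12.7 N and only about 0.9 mm of give. On to the right cap.

Call:
{"op": "move_arm", "data": {
  "increments": [0,0,-1,0,0,0,0,0,-2.8,0,0,0,0,-4,-2.8,0,0,0,0,-8,-2.8,0,0,0,0,-12,-2.8,0,0,0]
}}

```text
time_s: 7.2
eef_pos: [0.5458, -0.069, 0.0732]
tcp_rot: [-0.146, -3.132, 0.004]
wrist_force: [0.3, 0.4, 0.5]
opening: -0.0
```

```bash
python3 -c "
from h import *
inc(TOP[2]+[0,0,.003])"
```

```text
t 7.2 pos [545.8 -69.   73.2] F [0.3 0.4 0.5] inc cm [ 0.02 -1.12  2.57] deg [-0.2 -0.3  0.1]
```

Call:
{"op": "move_arm", "data": {
  "increments": [0,-1.1,1,0,0,0,0,-1.1,2.3,0,0,0,0,-1.1,2.55,0,0,0,0,-1.1,2.55,0,0,0]
}}

```text
time_s: 7.7
eef_pos: [0.544, -0.0787, 0.0469]
tcp_rot: [-0.143, -3.131, 0.004]
wrist_force: [0.3, -0.0, -0.1]
opening: -0.0003
```

Call:
{"op": "move_arm", "data": {
  "increments": [0,0,0.15,0,0,0,0,0,0.3,0,0,0,0,0,0.35,0,0,0]
}}

```text
time_s: 8.07
eef_pos: [0.5443, -0.0781, 0.0442]
tcp_rot: [-0.143, -3.131, 0.002]
wrist_force: [-2.5, 2.2, 5.5]
opening: -0.0001
```

Call:
{"op": "move_arm", "data": {
  "increments": [0,0,0.1,0,0,0,0,0,0.15,0,0,0,0,0,0.15,0,0,0]
}}

```text
time_s: 8.45
eef_pos: [0.5444, -0.0781, 0.0438]
tcp_rot: [-0.143, -3.13, 0.002]
wrist_force: [-2.7, 0.9, 6.3]
opening: 0.0001
```

Call:
{"op": "move_arm", "data": {
  "increments": [0,0,0.2,0,0,0,0,0,0.25,0,0,0,0,0,0.25,0,0,0]
}}

```text
time_s: 8.82
eef_pos: [0.5444, -0.0781, 0.0435]
tcp_rot: [-0.142, -3.129, 0.002]
wrist_force: [-5.7, 0.9, 13.1]
opening: -0.0003
```

The right one is tight too: 13 N and about 1 mm of give. I'll lift off and go back to the left ball with the gripper half open.

Call:
{"op": "move_arm", "data": {
  "increments": [0,0,-1,0,0,0,0,0,-5,0,0,0,0,6,-5.6,0,0,0,0,12,-5.6,0,0,0,2,17.5,-5.6,0,0,0],
  "gripper": 120
}}

```text
time_s: 9.45
eef_pos: [0.5427, 0.0998, 0.1007]
tcp_rot: [-0.144, -3.133, 0.001]
wrist_force: [0.4, 0.8, -0.2]
opening: 0.0453
```

```bash
python3 -c "
from h import *
p=B[0].copy();p[2]=.085;inc(p)"
```

```text
t 9.45 pos [542.7  99.8 100.7] F [ 0.4  0.8 -0.2] inc cm [4.29 8.07 1.59] deg [-0.1 -0.3  0.2]
```

Call:
{"op": "move_arm", "data": {
  "increments": [2.2,4,0.5,0,0,0,4.3,8.1,1.2,0,0,0,4.3,8.1,1.6,0,0,0,4.3,8.1,1.6,0,0,0]
}}

```text
time_s: 9.95
eef_pos: [0.5072, 0.1841, 0.0847]
tcp_rot: [-0.142, -3.133, 0.002]
wrist_force: [0.7, -0.2, -0.3]
opening: 0.0453
```

```bash
python3 -c "
from h import *
p=B[0].copy();p[2]=.025;inc(p)
c=env.calibration('wrist');im=env.capture('wrist')[:,:,::-1];cv2.imwrite('pics/w2.png',im)
T=np.array(c['T'])
for z in(.038,.046):
  q=np.linalg.inv(T)@np.r_[B[0][:2],z,1];q=np.array([q[0],-q[1],-q[2]])
  print(cv2.projectPoints(q[None],np.zeros(3),np.zeros(3),np.array(c['camera_matrix']),np.array(c['D']))[0].ravel())
im=env.capture('side')[:,:,::-1];cv2.imwrite('pics/s2.png',cv2.resize(im[90:320,130:400],None,fx=2.8,fy=2.6))"
```

```text
t 9.95 pos [507.2 184.1  84.7] F [ 0.7 -0.2 -0.3] inc cm [-0.04 -0.    5.97] deg [-0.1 -0.3  0.2]
[277.30841016 237.99495215]
[277.26353295 242.7113026 ]
```

View pics/w2.png

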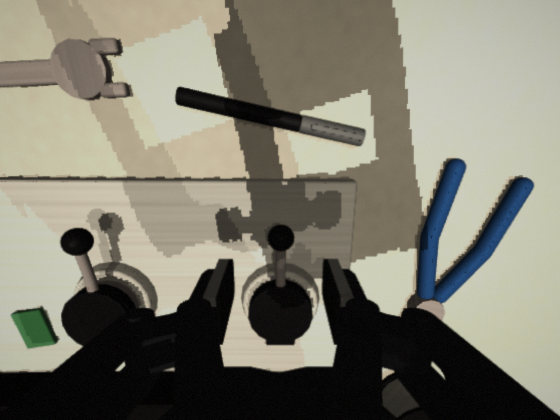

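View pics/s2.png

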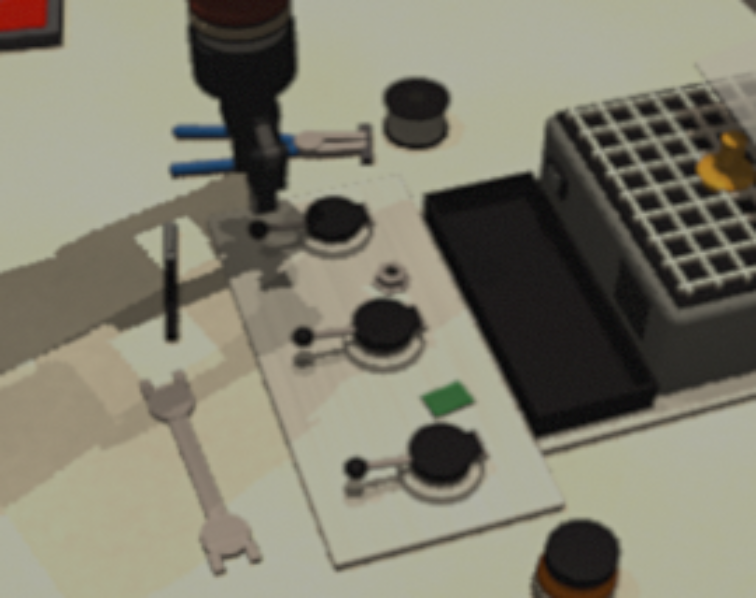

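The ball is at (281,238) in the wrist view, against a predicted (277,238) at z = 38 mm. That confirms it has sunk and puts it about 2 mm to +y. I'll descend around it.

Call:
{"op": "move_arm", "data": {
  "increments": [0,0.2,2,0,0,0,0,0.2,4.5,0,0,0,0,0.2,6.1,0,0,0,0,0.2,6.2,0,0,0,0,0.2,6.2,0,0,0]
}}

```text
time_s: 10.68
eef_pos: [0.5087, 0.1852, 0.0237]
tcp_rot: [-0.146, -3.135, 0.001]
wrist_force: [-0.4, 0.1, -0.3]
opening: 0.0449
```

```bash
python3 -c "
from h import *
p=B[0].copy();p[2]=.022;inc(p)
im=env.capture('wrist')[:,:,::-1];cv2.imwrite('pics/w3.png',im)"
```

```text
t 10.68 pos [508.7 185.2  23.7] F [-0.4  0.1 -0.3] inc cm [ 0.13 -0.14  0.17] deg [-0.  -0.2  0.1]
```

View pics/w3.png

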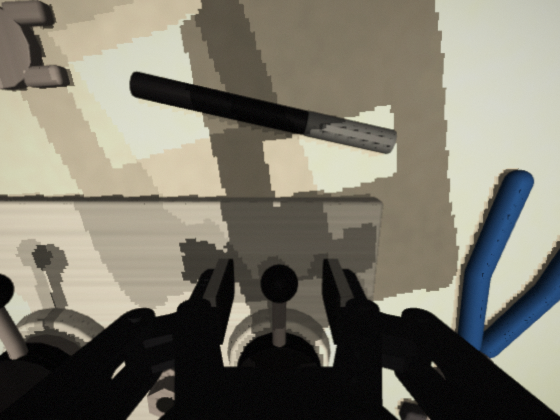

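The ball at (280,284) sits centred between the pads, which are at 228 and 330. Closing the gripper.

Call:
{"op": "move_arm", "data": {
  "increments": [0.1,0,0.1,0,0,0,0.1,0,0.1,0,0,0,0.1,0,0.1,0,0,0,0.1,0,0.1,0,0,0,0.1,0,0.1,0,0,0],
  "gripper": 255,
  "force": 30
}}

```text
time_s: 11.35
eef_pos: [0.5085, 0.1857, 0.0234]
tcp_rot: [-0.146, -3.137, 0.0]
wrist_force: [0.6, 0.5, 0.1]
opening: 0.0152
```

```bash
python3 -c "
from h import *
s=env.sense();p=s['eef_pos'];inc(p);print(s['opening'])
h=HIN[0].copy();h[2]-=.008
r=np.hypot(.09,.012);a0=np.arctan2(12,90)
pos=lambda th:h-gx*r*np.cos(a0+th)+np.array([0,0,r*np.sin(a0+th)])
R=Ro.from_rotvec(s['tcp_rot'])
for th in np.arange(.1,1.16,.1):print(round(th,2),np.round(R.inv().apply(pos(th)-pos(0))*100,2))"
```

```text
t 11.35 pos [508.5 185.7  23.4] F [0.6 0.5 0.1] inc cm [0. 0. 0.] deg [-0.  -0.1  0.1]
0.015156325000130692
0.1 [-0.16 -0.   -0.89]
0.2 [-0.42 -0.   -1.76]
0.3 [-0.75 -0.   -2.61]
0.4 [-1.17 -0.   -3.41]
0.5 [-1.67 -0.   -4.17]
0.6 [-2.24 -0.   -4.88]
0.7 [-2.88 -0.01 -5.52]
0.8 [-3.58 -0.01 -6.1 ]
0.9 [-4.34 -0.01 -6.6 ]
1.0 [-5.14 -0.01 -7.03]
1.1 [-5.98 -0.01 -7.37]
```

Call:
{"op": "move_arm", "data": {
  "increments": [0,0,-0.4,0,0,0,-0.15,0,-0.9,0,0,0,-0.4,0,-1.75,0,0,0,-0.75,0,-2.6,0,0,0,-0.75,0,-2.6,0,0,0]
}}

```text
time_s: 11.98
eef_pos: [0.5158, 0.185, 0.05]
tcp_rot: [-0.146, -3.136, 0.0]
wrist_force: [0.5, 0.5, -1.3]
opening: 0.0156
```

```bash
python3 -c "
from h import *
inc(B[0])
im=env.capture('side')[:,:,::-1];cv2.imwrite('pics/s4.png',cv2.resize(im[110:290,180:330],None,fx=4,fy=3.3))
im=env.capture('wrist')[:,:,::-1];cv2.imwrite('pics/w4.png',im)"
```

```text
t 11.97 pos [515.8 185.   50. ] F [ 0.5  0.5 -1.3] inc cm [ 0.83 -0.18  0.4 ] deg [-0.  -0.1  0.1]
```

View pics/s4.png

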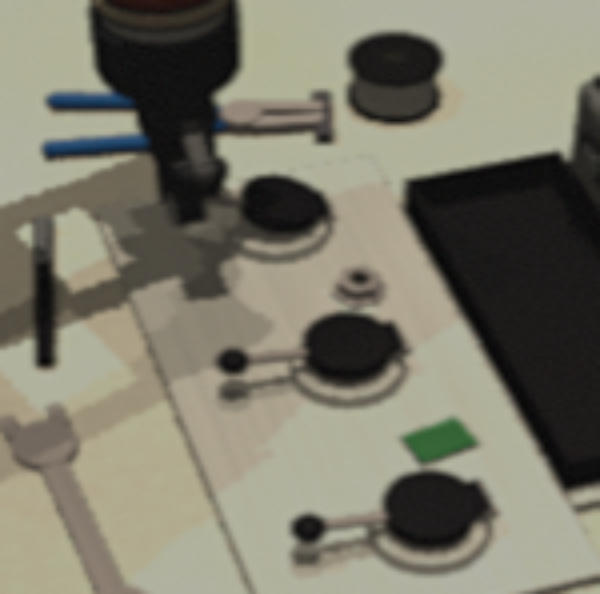

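View pics/w4.png

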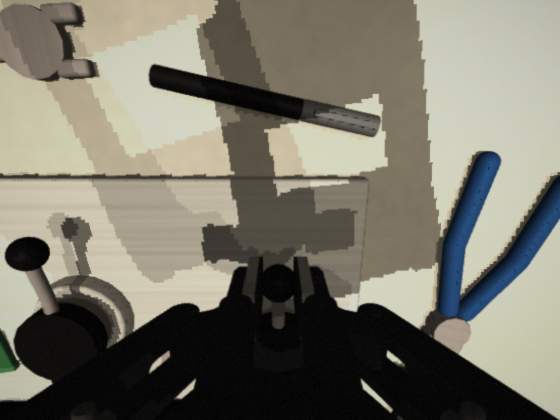

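The left cap is tilting up, and the ball at (279,283) stays between the pads. I'll continue along the arc.

Call:
{"op": "move_arm", "data": {
  "increments": [-0.4,0,-0.8,0,0,0,-0.9,0,-1.55,0,0,0,-1.5,0,-2.25,0,0,0,-2.1,0,-2.9,0,0,0,-2.1,0,-2.9,0,0,0]
}}

```text
time_s: 12.7
eef_pos: [0.5373, 0.183, 0.079]
tcp_rot: [-0.147, -3.137, -0.0]
wrist_force: [-0.4, 0.4, -1.2]
opening: 0.0155
```

```bash
python3 -c "
from h import *
inc(np.array([508.5,185.2,23.4])/1000+gx*.0598+[0,0,.0737]);print(env.sense()['opening'])"
```

```text
t 12.7 pos [537.3 183.   79. ] F [-0.4  0.4 -1.2] inc cm [-3.09 -0.06 -1.81] deg [ 0.  -0.1  0.1]
0.015470860567365605
```

Call:
{"op": "move_arm", "data": {
  "increments": [-0.7,0,-0.6,0,0,0,-1.45,0,-1.1,0,0,0,-2.25,0,-1.5,0,0,0,-3.0,0,-1.8,0,0,0,-3.0,0,-1.8,0,0,0]
}}

```text
time_s: 13.32
eef_pos: [0.5682, 0.1801, 0.0974]
tcp_rot: [-0.147, -3.138, -0.0]
wrist_force: [-0.9, 0.6, -2.1]
opening: 0.0154
```

```bash
python3 -c "
from h import *
inc(np.array([508.5,185.2,23.4])/1000+gx*.0598+[0,0,.0737]);print(env.sense()['opening'])
im=env.capture('side')[:,:,::-1];cv2.imwrite('pics/s5.png',cv2.resize(im[90:290,180:340],None,fx=4,fy=3))
im=env.capture('wrist')[:,:,::-1];cv2.imwrite('pics/w5.png',im)
im=env.capture('top')[:,:,::-1];cv2.imwrite('pics/t5.png',im)"
```

```text
t 13.32 pos [568.2 180.1  97.4] F [-0.9  0.6 -2.1] inc cm [ 0.01 -0.06  0.03] deg [ 0.  -0.   0.1]
0.015375309888146359
```

View pics/s5.png

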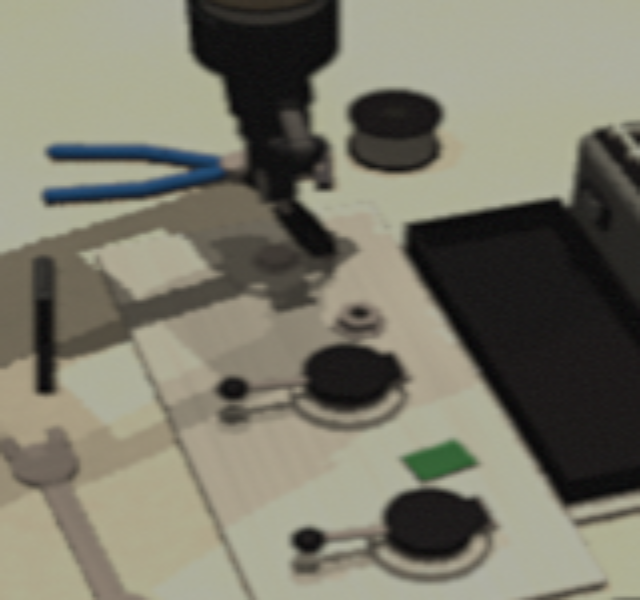

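View pics/w5.png

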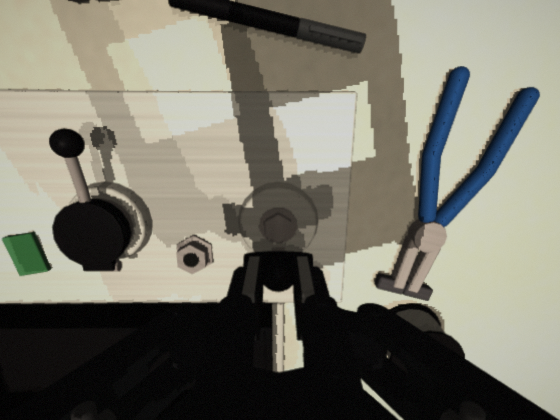

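View pics/t5.png

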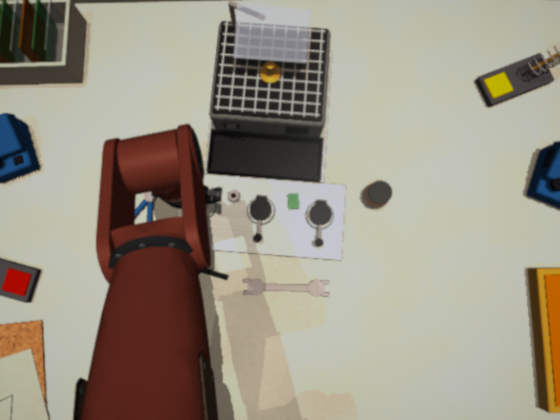

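```bash
python3 -c "
import cv2,numpy as np
a=cv2.imread('pics/w5.png')[220:400,200:360];b=cv2.imread('pics/w4.png')[220:400,200:360]
o=np.hstack([b,a]);o=cv2.resize(o,None,fx=2.5,fy=2.5,interpolation=cv2.INTER_CUBIC)
o=(255*(o/255.)**.45).astype('uint8');cv2.imwrite('pics/w45z.png',o)"
```

```text
(no output)
```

View pics/w45z.png

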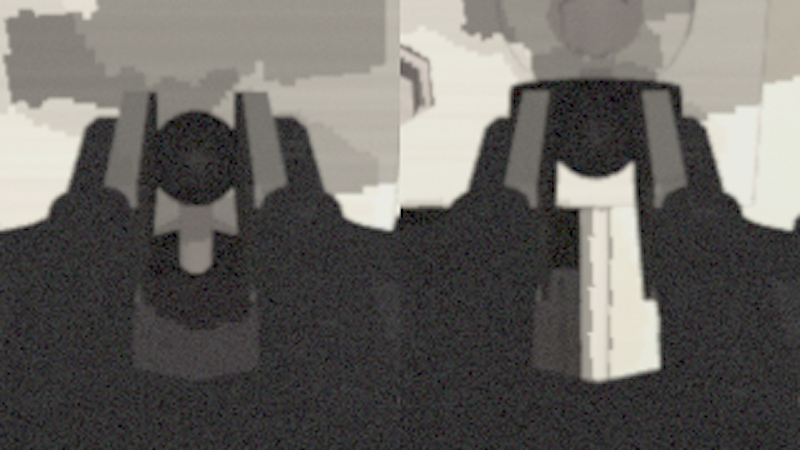

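In the brightened zoom (right panel) the ball is still between the pads at the same spot as before, with the raised cap behind it. I'll let it settle and then hand in.

Call:
{"op": "move_arm", "data": {
  "increments": [0,0,0,0,0,0,0,0,0,0,0,0,0,0,0,0,0,0]
}}

```text
time_s: 13.85
eef_pos: [0.5668, 0.1802, 0.0968]
tcp_rot: [-0.146, -3.136, -0.0]
wrist_force: [-1.4, 0.7, -1.2]
opening: 0.0153
```

```bash
python3 -c "
from h import *
s=env.sense();print(s['time_s'],s['eef_pos'],abs(s['joint_vel']).max(),s['opening'],s['wrist_force'])
print(env.sign_off())"
```

```text
13.85 [0.56681221 0.18023455 0.09683797] 0.0029470074227760175 0.015294487119301772 [-1.361918    0.68217844 -1.24581357]
the job is handed in; nothing more can be done
None
```

The left bolt is the loose one. I handed the job in at 13.9 s with its cap held open by the ball lever; no verdict was reported.

- **Taps, left to right:** The left cap sank 8 mm at about 5–6 N and reached its stop, at 12 N. The middle and right caps gave only about 1 mm at about 13 N, so those bolts are tight.
- **Lift:** I took the left ball between the fingers and followed the arc up to about 1.1 rad. That angle is worked out from the tool's travel, not measured directly.
- **Last checks:** The wrist picture shows the ball still between the pads, with the left bolt in view. The arm is still, with a wrist load of about 2 N. The middle and right caps look shut, and the things lying around look unmoved, as far as the arm let me see.
- **One disagreement:** The finger opening reads 15 mm on an 18 mm ball. I put this down to the pads giving a little; the reading stayed steady through the whole lift.

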